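# Roll the candle holder into the V-cradle and against its stop

## Task

Gently roll the black candle holder along the bench by its side, up the ramp of the white V-cradle and over the lip, so that it drops into the V. Then gently push its flat foot end along the V until its rim meets the blue end stop, and leave it resting there. Only push it with the fingers, never pinch, lift or carry it, and leave everything else on the bench where it is.

Things in the scene. Friction and masses are not known exactly. Their poses are not given: they have to be found in the camera images.
- holder: black slippery glazed candle holder on its side, a straight cylinder 60 mm in diameter, 160 mm long, 0.34 to 0.63 kg, free to roll, gold bands. Origin at its middle on the axis (30 mm above the bench at the start). x runs along it from the flat foot end (-80 mm) to the rim end with a shallow candle cup (+80 mm, broad gold band near), which faces the stop's side. y and z turn as it rolls.
- cradle: fixed V-cradle of white sheet with blue back and stop plates. Origin on the bench under the V's bottom line, x along the V to the stop, y towards ramp and holder, z up. Trough and ramp run from x = -90 (open end) to +80 mm. V: both faces slope 30 degrees, bottom 2 mm up at y = 0; behind y = -24 mm a steep wall rises to 61 mm at y = -50 mm.
- lip (a point): middle of the lip at the top of the entry ramp: cradle x = 0, y = +25 mm, 16 mm high. The ramp rises to it from the bench at y = +88 mm; the V begins just behind it
- stop (a point): point on the face of the blue stop plate where the holder's rim end should meet it: cradle x = +80 mm, y = 0, 37 mm up. The plate is 8 mm thick, spans y = -55 to +40 mm and is 70 mm tall
- seat (a point): point fixed in the cradle where the holder's middle lies when it rests in the V with its rim against the stop: cradle x = 0, y = 0, 37 mm above the bench; axes as the cradle's
- pot_black: bystander, to be left alone: small black pot with a gold rim band, 66 mm wide, 62 mm tall; origin at the centre of its underside
- pot_blue: bystander, to be left alone: small blue pot with a white rim band, 66 mm wide, 62 mm tall; origin at the centre of its underside
- cup: bystander, to be left alone: white cup, 68 mm wide, 75 mm tall; origin at the centre of its underside
- jar: bystander, to be left alone: amber jar with white cap, 60 mm wide, 85 mm tall; origin at the centre of its underside
- tape: bystander, to be left alone: roll of brown tape lying flat, 90 mm wide, 40 mm tall; origin at the centre of its underside
- carton: bystander, to be left alone: small cardboard box 70 x 50 mm, 45 mm tall; origin at the centre of its underside
- brush: bystander, to be left alone: dusting brush lying down, about 20 cm long; origin near its middle, at bench level

How it is judged:
On the way, in this order (a step that is already met when the one before it is completed fails the run):
1. the holder has rolled on the bench, before the ramp, through at least 0.9 rad (angle between holder's own z axis and vertical above 0.9 rad and height (world z) of holder below 0.036 m and y of holder in the frame of cradle above 0.095 m).
2. the holder lies down in the V (y of holder in the frame of cradle between -0.006 and 0.006 m and z of holder in the frame of cradle between 0.032 and 0.041 m and angle between the x axis of holder and the x axis of cradle, either way round below 0.06 rad), for 0.2 s.
At the end, for the whole second after the job is handed in: the holder lies at rest in the V (axis within 6 mm and 0.06 rad of the V's line, fully down), rim within 4 mm of the end stop, released (all of step 2 and x of holder in the frame of seat between -0.004 and 0.003 m and linear speed of holder below 0.01 m/s and angular speed of holder below 0.2 rad/s); the robot touches nothing.
It fails at once if the holder is lifted off the bench or clear over the cradle ((height (world z) of holder above 0.038 m and y of holder in the frame of cradle above 0.095 m) or height (world z) of holder above 0.057 m).
It fails at once if the holder is tipped on end (axis more than 0.3 rad off level) (angle between holder's own x axis and vertical below 1.27 rad or angle between holder's own x axis and vertical above 1.87 rad).
It fails at once if the holder is pushed roughly (over 25 N from the fingers) (contact force between the fingers and holder above 25 N).
It fails at once if the holder is knocked or let run (faster than 0.5 m/s) (linear speed of holder above 0.5 m/s).
It fails at once if another thing on the bench is moved by more than 20 mm (distance of any of pot_black, pot_blue, cup, jar, tape, carton, brush from where it was at the start of the episode above 0.02 m).
It also fails if it takes over 58 s, if anything falls off the work surface, if the arm or the gripper's body presses on something with over 40 N, if the wrist force passes 120 N, or if a joint passes its speed limit or range.

## Robot

A 6-joint arm with a two-finger parallel gripper is mounted at the origin on the work surface. World frame = base frame: x ahead of the robot, y to its left, z up, the work surface at z = 0. Lengths are in m, angles in rad, forces in N, time in s.
With the tool pointing down it reaches from about 0.225 to 0.875 m from the base axis. Payload 3.4 kg.
Tool frame: the origin (TCP) lies at the very end of the fingers, on their centre line; the grasp point (between the pads) lies 19 mm behind it; x points along the fingers, y is the direction in which the jaws open and shut, and the axes are right-handed (so a half turn about x gives the same grasp; the last joint's range is limited). The gripper opens to 85 mm and grips with 20 to 120 N. Pads are 22 mm wide; open, the fingers measure 114 mm over their backs; the gripper's body (76 mm by 85 mm) begins 54 mm behind the grasp point. The pads swing forward as they close: fully open they stand 13 mm farther back than shut.
Start: joints at [1.116, 0.276, 1.505, -0, 1.361, -0.121], TCP at [0.188, 0.543, 0.204] pointing down, gripper open.
Joint ranges: [-2.89, 2.89], [-0.75, 2.08], [0.22, 2.7], [-1.18, 4.32], [0.11, 2.71], [-2.7, 2.7]. Speed limits (rad/s): [2.57, 2.57, 3.14, 3.14, 3.14, 3.14].

## Interface

Orientations are given as a unit quaternion [w, x, y, z].
In Python, from rig import manip gives the robot as it stands. The module is installed in compiled form; this text tells all that it offers.
- The arm moves only by the tool play_rows, never from a script. Its argument "plan" is a list that holds one entry, the list of rows, each a list of 5 numbers: the closure, from 0 (fully open) to 1 (shut), then the shift along the tool's x, y, z in m, then the turn about the tool's x in degrees. A call has 1 to 12 rows; each row is the pose to reach, as a shift and turn from the pose measured when the call began, along the tool's axes at that moment; what a row does not reach only later rows make up. A row lasts 1/10 s, in which the tool goes at most 50 mm and 8.59 degrees, less where a joint would pass 70% of its speed; a pose out of reach is approached as far as the arm can. A call with a gripper value outside its range is refused whole. The fingers move at their own pace and stop on an object; "grip_force" is the grip in N (left out, the last holds). Time passes only in rows, so rows that repeat a pose let the fingers close. It gives the time, the measured TCP pose, the force and the opening at its end, in the units of the state.
- manip.get_state(): the state, without advancing time (a new reading comes with each control period).
- manip.get_image(name): name is "scene" or "side" or "wrist"; returns (picture, depth): 420x560x3 uint8, red, green, blue; 420x560 float32, m along the optical axis (not along the pixel's ray), 0 where there is no reading.
- manip.camera_params(name): a dict with "intrinsics" (3x3 intrinsics, pixels), "R" (3x3) and "t" (3): a world point X has camera coordinates R X + t; the wrist camera has in their place "mount" (4x4, takes a point from camera to tool coordinates, whose origin is the TCP and whose axes are the tool frame's). Camera axes: x right, y down, z forward; pixel columns grow to the right and rows downward; lengths in m; the calibration is good to about 2 mm. A picture is of the moment at which its call begins: read the wrist's pose just before it. camera_params takes no time and is no camera call.
- manip.sign_off(): hands the job in, once; it reports no verdict.
The state is a dict: "clock": time; "qpos": joint angles; "qd": joint speeds; "effort": joint torques, N m; "position": TCP position; "ee_rot": TCP orientation; "contact_force": force on the tool from outside, world axes, zero at the start; "moment": the same for the moment, N m; "width": finger opening in m.
Only numpy, scipy, OpenCV 4.12 (cv2) and the standard library are available. Lean on these libraries where they do the work, as an engineer would, in place of code of your own. Each camera call takes 0.05 s, during which the arm holds its last target.

## Working session

There is one attempt and no reset: what is moved stays moved. The work goes in short steps, Python scripts to look and compute and a tool call to move; the robot and the scene stay as the last step left them, time stands still between calls to the robot, and variables do not carry over. Pictures are saved under pics/ and viewed, and the job is handed in when it is done.

Besides the shell and the picture viewer there is one more tool, called after "Emit:" by a JSON object that holds its "fn" and its "kwargs", one argument or row to a line. play_rows: Moves the arm, as the interface text tells. Its arguments: {"type":"object","properties":{"plan":{"type":"array","items":{"type":"array","items":{"type":"array","items":{"type":"number"}}}},"grip_force":{"type":"number"}},"required":["plan"]}

```bash
mkdir -p pics
python3 - <<'E'
from rig import manip
import cv2,numpy as np
print(manip.get_state())
for n in("scene","side","wrist"):
    s=manip.get_state()
    p,d=manip.get_image(n)
    cv2.imwrite(f"pics/{n}0.png",p[:,:,::-1]);np.savez(f"{n}0.npz",p=p,d=d)
    print(n,manip.camera_params(n))
E
```

```text
{'clock': 0.0, 'qpos': array([ 1.11597767e+00,  2.76594499e-01,  1.50613530e+00, -1.43309567e-05,
        1.36069850e+00, -1.20984167e-01]), 'qd': array([-0.00124494,  0.00035929, -0.00015334, -0.0009155 ,  0.00055835,
       -0.00077642]), 'effort': array([ 1.50122396e-03, -4.16768146e+01, -2.45806074e+01,  1.51522968e-04,
        1.08590856e-02,  5.34134060e-06]), 'position': array([0.18815456, 0.54273099, 0.20333918]), 'ee_rot': array([ 0.69709951,  0.11685622,  0.69745856, -0.11810361]), 'contact_force': array([-0.42484216, -0.33020284, -0.28432913]), 'moment': array([ 0.03343537,  0.03085786, -0.00610679]), 'width': 0.08562846716464886}
scene {'intrinsics': array([[448.44618393,   0.        , 279.71123445],
       [  0.        , 448.44618393, 218.1396138 ],
       [  0.        ,   0.        ,   1.        ]]), 'R': array([[ 0.7894469 ,  0.61377343,  0.00746783],
       [ 0.38300293, -0.48304537, -0.7873855 ],
       [-0.479669  ,  0.62445924, -0.61641569]]), 't': array([-0.45783692, -0.19734908,  1.41385967])}
side {'intrinsics': array([[393.54264396,   0.        , 271.14111847],
       [  0.        , 393.54264396, 209.61396717],
       [  0.        ,   0.        ,   1.        ]]), 'R': array([[-0.88694838, -0.46184496, -0.00466893],
       [-0.33911797,  0.6580541 , -0.67228253],
       [ 0.31356271, -0.59469658, -0.74027995]]), 't': array([0.50562713, 0.23303878, 0.71826791])}
wrist {'intrinsics': array([[371.75955826,   0.        , 278.29484102],
       [  0.        , 371.75955826, 205.28681128],
       [  0.        ,   0.        ,   1.        ]]), 'mount': array([[ 0.00138259, -0.27162602,  0.96240189, -0.16923915],
       [ 0.99999853,  0.00135331, -0.00105465,  0.00152667],
       [-0.00101596,  0.96240193,  0.2716275 , -0.06946081],
       [ 0.        ,  0.        ,  0.        ,  1.        ]])}
```

View pics/scene0.png

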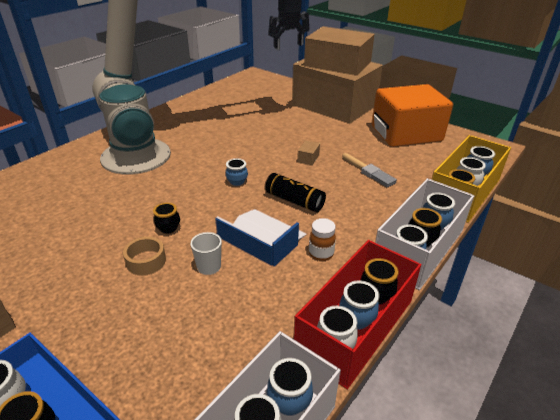

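View pics/side0.png

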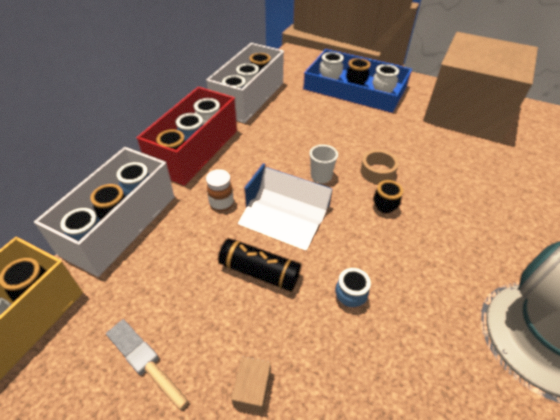

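View pics/wrist0.png

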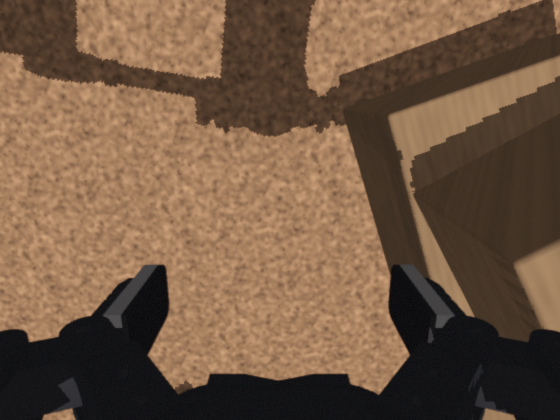

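The scene view shows the holder at about (295,192) and the cradle at about (260,235). In the side view the holder is at (260,263), the cradle at (288,207) and the blue stop at (257,185). The jar, cup and blue pot are nearby. Next I'll measure poses from the depth images.

```bash
cat > h.py <<'E'
import numpy as np,cv2
from rig import manip
def cloud(n,d):
    c=manip.camera_params(n);K=c["intrinsics"];v,u=np.indices(d.shape)
    P=np.stack([(u-K[0,2])/K[0,0]*d,(v-K[1,2])/K[1,1]*d,d],-1)
    return (P-c["t"])@c["R"]   # R^T (P-t)
E
python3 - <<'E'
from h import *
for n in("scene","side"):
    z=np.load(n+"0.npz");p=z["p"];d=z["d"];W=cloud(n,d);ok=d>0
    hsv=cv2.cvtColor(p,cv2.COLOR_RGB2HSV);H,S,V=[hsv[...,i].astype(int) for i in range(3)]
    print(n)
    above=ok&(W[...,2]>0.010)&(W[...,2]<0.12)
    nl,l,st,ce=cv2.connectedComponentsWithStats(above.astype(np.uint8))
    for i in range(1,nl):
        if st[i,4]>150:
            q=W[l==i]; print(st[i],ce[i].round(),q.min(0).round(3),q.max(0).round(3),np.median(q,0).round(3),p[l==i].mean(0).round())
E
```

```text
scene
[ 132    0  107   70 4926] [178.  30.] [-1.294  0.464  0.01 ] [-0.56   1.479  0.12 ] [-0.618  0.842  0.069] [81. 78. 78.]
[  32    4   76   40 1695] [70. 23.] [-1.295  0.392  0.01 ] [-1.247  0.829  0.12 ] [-1.271  0.587  0.068] [81. 81. 92.]
[241  12  12  23 226] [247.  23.] [-0.604  1.163  0.011] [-0.541  1.219  0.12 ] [-0.563  1.183  0.064] [22. 40. 64.]
[340  22  55  29 334] [372.  36.] [-0.263  1.362  0.01 ] [0.109 1.664 0.035] [0.057 1.546 0.026] [83. 80. 76.]
[  6  24  17  26 249] [14. 37.] [-1.293  0.263  0.011] [-1.254  0.317  0.119] [-1.272  0.29   0.066] [77. 78. 89.]
[  19   31   88   73 3440] [68. 66.] [-0.873  0.024  0.01 ] [-0.544  0.526  0.12 ] [-0.61   0.223  0.073] [95. 91. 92.]
[548  45  12  26 196] [555.  58.] [0.794 1.613 0.011] [0.871 1.905 0.118] [0.851 1.635 0.049] [25. 39. 59.]
[  0  62  34  50 564] [18. 92.] [-0.913 -0.065  0.01 ] [-0.546  0.053  0.12 ] [-0.561 -0.045  0.06 ] [20. 39. 64.]
[524  70  19  29 273] [532.  84.] [0.839 1.221 0.01 ] [0.87  1.274 0.12 ] [0.856 1.236 0.067] [20. 37. 59.]
[ 292   75  160   70 4815] [371. 110.] [0.152 0.548 0.01 ]
[... 2789 characters left out ...]
35.]
[   0  237   83  137 6422] [ 29. 295.] [0.822 0.321 0.01 ] [0.946 0.505 0.114] [0.826 0.383 0.078] [124.  93.  44.]
[ 218  238   84   54 2442] [260. 264.] [0.454 0.086 0.011] [0.616 0.152 0.064] [0.527 0.132 0.054] [54. 41. 29.]
[ 335  268   36   39 1084] [353. 287.] [0.316 0.061 0.014] [0.381 0.123 0.067] [0.348 0.102 0.062] [115. 116. 114.]
[ 488  282   72  111 4836] [528. 335.] [-0.015 -0.082  0.01 ] [0.106 0.106 0.12 ] [0.053 0.048 0.022] [154. 143. 124.]
[ 106  319   83   91 2039] [144. 359.] [0.516 0.334 0.01 ] [0.715 0.411 0.023] [0.628 0.376 0.019] [209. 189. 161.]
[ 231  356   40   57 1673] [251. 384.] [0.402 0.288 0.01 ] [0.468 0.367 0.05 ] [0.432 0.333 0.045] [197. 149. 104.]
```

Run:
```python
from h import *
for n in("scene","side"):
    z=np.load(n+"0.npz");p=z["p"];d=z["d"];W=cloud(n,d);ok=d>0
    x,y,zz=[W[...,i] for i in range(3)]
    hol=ok&(x>.44)&(x<.63)&(y>.07)&(y<.17)&(zz>.015)&(zz<.08)
    q=W[hol];
    # axis fit : cylinder least squares, r=30
    from scipy.optimize import least_squares
    def f(a):
        dy=q[:,1]-(a[0]+a[1]*(q[:,0]-.535)); return np.hypot(dy*np.cos(np.arctan(a[1])),q[:,2]-a[2])-.03
    r=least_squares(f,[.12,0,.03],loss="soft_l1",f_scale=.002)
    t=np.arctan(r.x[1]);s=(q[:,0]-.535)*np.cos(t)+(q[:,1]-r.x[0])*np.sin(t)
    print(n,"holder",r.x,"yaw deg",np.degrees(t),"ends",.535+np.percentile(s,[.5,99.5]),np.abs(r.fun).mean())
    blue=ok&(p[...,2].astype(int)>p[...,0]+25.)&(x>.45)&(x<.68)&(y>-.16)&(y<.02)&(zz>.005)&(zz<.09)
    b=W[blue];print("blue",blue.sum(),b.min(0),b.max(0))
    top=b[b[:,2]>.055]; print(cv2.minAreaRect(top[:,:2].astype(np.float32)*1000))
    white=ok&~blue&(p.min(-1)>75)&(x>.46)&(x<.66)&(y>-.15)&(y<.03)&(zz>.004)&(zz<.07)
    w=W[white]
    sel=(y>-.06)&(y<-.01)&white&(x>.48)&(x<.64)
    A=W[sel];c=np.c_[A[:,:2],np.ones(len(A))];
    k=np.linalg.lstsq(c,A[:,2],rcond=None)[0];res=c@k-A[:,2]
    print("ramp",k,sel.sum(),"yaw of ramp",np.degrees(np.arctan2(k[0],-k[1])),res.std())
    cols=[(v, ) for v in ()]
    for x0 in(.49,.52,.55,.58,.61):
        m=ok&(np.abs(x-x0)<.006)&(y>-.14)&(y<.04)&(zz<.1)
        yy=W[m];o=np.arange(-.12,.04,.006)
        print(x0,[(round(v*1000),round(1000*float(np.median(yy[np.abs(yy[:,1]-v)<.003,2])))) for v in o if (np.abs(yy[:,1]-v)<.003).sum()>1])
```

```text
scene holder [0.11840361 0.05349019 0.02739135] yaw deg 3.061844073797791 ends [0.45849429 0.61802741] 0.0017564108940521322
blue 1562 [ 0.47922978 -0.12528197  0.00501595] [ 0.65687994 -0.02368462  0.07059523]
((586.1925659179688, -108.3863525390625), (198.00697326660156, 84.15148162841797), 29.13309669494629)
ramp [0.00383113 0.03391553 0.00889059] 607 yaw of ramp 173.55513938954402 0.002843329560032552
0.49 [(-120, 30), (-114, 57), (-60, 2), (-54, 6), (-48, 9), (-42, 13), (-36, 13), (-30, 11), (-24, 10), (-18, 8), (-12, 8), (-6, 6), (0, 3), (6, 2), (12, 1), (18, 0), (24, -3), (30, -2), (36, -2)]
0.52 [(-120, 32), (-114, 58), (-60, 4), (-54, 6), (-48, 10), (-42, 12), (-36, 13), (-30, 12), (-24, 10), (-18, 8), (-12, 7), (-6, 5), (0, 3), (6, 2), (12, 0), (18, -2), (24, -2), (30, -2), (36, -3)]
0.55 [(-120, 28), (-114, 58), (-60, 4), (-54, 6), (-48, 9), (-42, 13), (-36, 13), (-30, 12), (-24, 11), (-18, 8), (-12, 7), (-6, 5), (0, 5), (6, 2), (12, 0), (18, -3), (24, -2), (30, -3), (36, -3)]
0.58 [(-120, 28), (-114, 57), (-60, 3), (-54, 5), (-48, 10), (-42, 12), (-36, 14), (-30, 11), (-2
[... 1288 characters left out ...]
, 16), (-36, 16), (-30, 14), (-24, 12), (-18, 11), (-12, 10), (-6, 8), (0, 6), (6, 5), (12, 4), (18, 2), (24, 1), (30, 1), (36, 1)]
0.58 [(-120, 59), (-114, 59), (-108, 50), (-102, 40), (-96, 30), (-90, 19), (-84, 13), (-78, 11), (-72, 7), (-66, 4), (-60, 5), (-54, 9), (-48, 12), (-42, 15), (-36, 16), (-30, 14), (-24, 12), (-18, 11), (-12, 9), (-6, 8), (0, 8), (6, 6), (12, 4), (18, 2), (24, 1), (30, 1), (36, 0)]
0.61 [(-120, 59), (-114, 59), (-108, 50), (-102, 40), (-96, 31), (-90, 22), (-84, 15), (-78, 11), (-72, 7), (-66, 4), (-60, 5), (-54, 9), (-48, 11), (-42, 16), (-36, 16), (-30, 14), (-24, 13), (-18, 11), (-12, 10), (-6, 8), (0, 7), (6, 5), (12, 3), (18, 3), (24, 1), (30, 1), (36, 1)]
```

```bash
cat >> h.py <<'E'
from scipy.spatial.transform import Rotation as Ro
def pose():
    s=manip.get_state();w,x,y,z=s["ee_rot"];return s,Ro.from_quat([x,y,z,w]).as_matrix()
def to(p,yawdir=None):
    s,R=pose();print("shift",(R.T@(np.array(p)-s["position"])).round(4),"t",s["clock"],"pos",s["position"].round(4),"F",s["contact_force"].round(2),"w",s["width"])
    print("tool x",R[:,0].round(3),"y",R[:,1].round(3),"yaw y",np.degrees(np.arctan2(R[1,1],R[0,1])).round(2))
E
python3 -c "
from h import *
to([.3,.43,.2]);to([.537,.205,.1])"
```

```text
shift [ 0.0036 -0.07    0.1426] t 0.15 pos [0.1882 0.5429 0.2035] F [-0.72 -0.28 -0.08] w 0.08536034241425534
tool x [-0.001 -0.001 -1.   ] y [ 0.328  0.945 -0.001] yaw y 70.88
shift [ 0.1037 -0.2048  0.4403] t 0.15 pos [0.1882 0.5429 0.2035] F [-0.72 -0.28 -0.08] w 0.08536034241425534
tool x [-0.001 -0.001 -1.   ] y [ 0.328  0.945 -0.001] yaw y 70.88
```

Emit:
{"fn": "play_rows", "kwargs": {
  "plan": [
    [[0,0.0,-0.017,0.037,6],[0,0.0,-0.034,0.073,12],[0,0.0,-0.051,0.11,18],[0,0.0,-0.068,0.147,24],[0,0.0,-0.085,0.183,30],[0,0.01,-0.102,0.22,36],[0,0.02,-0.12,0.257,42],[0,0.03,-0.137,0.293,48],[0,0.04,-0.154,0.33,54],[0,0.05,-0.171,0.367,60],[0,0.06,-0.188,0.403,65],[0,0.07,-0.205,0.44,70.4]]
  ]
}}

```text
clock: 1.35
position: [0.5374, 0.2036, 0.1331]
ee_rot: [0.501, 0.498, 0.501, -0.5]
contact_force: [0.2, 0.5, -0.6]
width: 0.0853
```

Run:
```python
from h import *
to([.537,.205,.014])
p,d=manip.get_image("wrist");cv2.imwrite("pics/w1.png",p[:,:,::-1])
p,d=manip.get_image("side");cv2.imwrite("pics/s1.png",p[:,:,::-1])
```

```text
shift [ 0.1191 -0.0003 -0.0015] t 1.35 pos [0.5374 0.2036 0.1331] F [ 0.16  0.49 -0.57] w 0.08525170346879771
tool x [-0.001 -0.001 -1.   ] y [ 1.     0.004 -0.001] yaw y 0.25
```

View pics/w1.png

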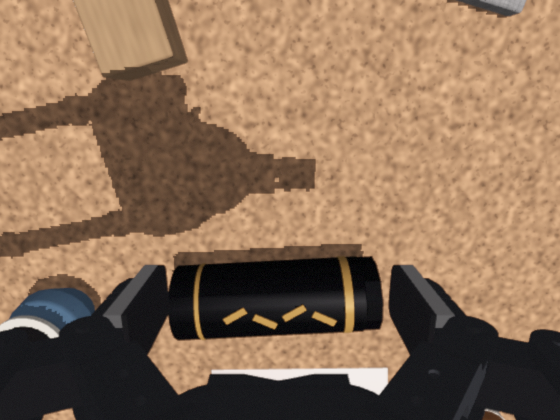

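View pics/s1.png

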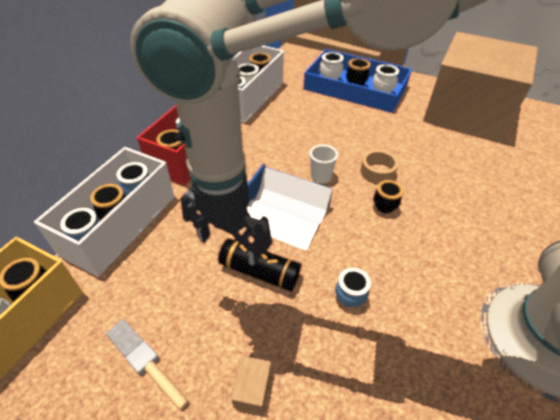

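The wrist view shows the holder at (275,300), its length parallel to the jaw line, and the side view shows the gripper near the holder. Before descending I'll check the holder's position from the wrist depth.

```bash
cat >> h.py <<'E'
def wcloud():
    s,R=pose();p,d=manip.get_image("wrist");c=manip.camera_params("wrist");K=c["intrinsics"];v,u=np.indices(d.shape)
    P=np.stack([(u-K[0,2])/K[0,0]*d,(v-K[1,2])/K[1,1]*d,d],-1);M=c["mount"]
    return p,d,(P@M[:3,:3].T+M[:3,3])@R.T+s["position"]
def axisfit(q,x0=.535,g=(.12,0,.03)):
    from scipy.optimize import least_squares
    def f(a):
        return (q[:,1]-(a[0]+a[1]*(q[:,0]-x0)))*0+np.hypot((q[:,1]-(a[0]+a[1]*(q[:,0]-x0)))*np.cos(np.arctan(a[1])),q[:,2]-a[2])-.03
    r=least_squares(f,g,loss="soft_l1",f_scale=.002).x
    return r,np.degrees(np.arctan(r[1])),np.percentile(q[:,0],[.5,99.5])
E
python3 - <<'E'
from h import *
p,d,W=wcloud()
m=(d>0)&(W[...,0]>.43)&(W[...,0]<.64)&(W[...,1]>.07)&(W[...,1]<.17)&(W[...,2]>.015)&(W[...,2]<.075)&(np.indices(d.shape)[1]>165)&(np.indices(d.shape)[1]<388)
print(axisfit(W[m]),m.sum())
n=np.array(cv2.connectedComponents(m.astype(np.uint8))[0]);print(n)
E
```

```text
(array([0.11840972, 0.06063022, 0.02954023]), np.float64(3.469608448989849), array([0.45701337, 0.61402156])) 15877
2
```

Emit:
{"fn": "play_rows", "kwargs": {
  "plan": [
    [[0,0.03,0,0,0],[0,0.06,0,0,0],[0,0.09,0,0,0],[0,0.105,0,0,0],[0,0.115,0,0,0],[0,0.12,0,0,0],[0,0.12,0,0.005,0],[0,0.12,0,0.01,0],[0,0.12,0,0.015,0],[0,0.12,0,0.02,0],[0,0.12,0,0.025,0],[0,0.12,0,0.028,0]]
  ]
}}

```text
clock: 2.7
position: [0.5377, 0.1741, 0.0127]
ee_rot: [0.501, 0.498, 0.501, -0.5]
contact_force: [0.1, -0.0, 0.8]
width: 0.0852
```

Run:
```python
from h import *
to([.537,.165,.014])
p,d=manip.get_image("side");cv2.imwrite("pics/s2.png",cv2.resize(p[150:330,150:420,::-1],None,fx=2.5,fy=2.5))
```

```text
shift [-0.0013 -0.0007  0.0091] t 2.7 pos [0.5377 0.1741 0.0127] F [ 0.1  -0.03  0.76] w 0.08517400386542813
tool x [-0.002 -0.002 -1.   ] y [ 1.     0.004 -0.002] yaw y 0.25
```

View pics/s2.png

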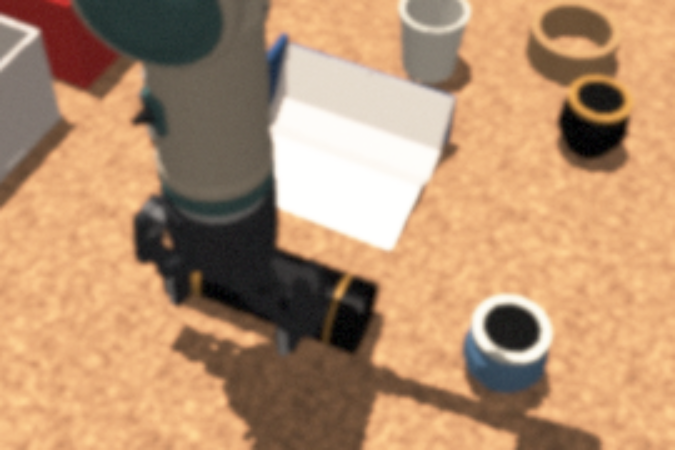

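The fingers stand at (180,295) and (290,340) in this crop, on the near side of the holder and low. The roll can begin, slowly.

Emit:
{"fn": "play_rows", "kwargs": {
  "plan": [
    [[0,0,0,0.003,0],[0,0,0,0.006,0],[0,0,0,0.009,0],[0,0,0,0.012,0],[0,0,0,0.015,0],[0,0,0,0.018,0],[0,0,0,0.021,0],[0,0,0,0.024,0],[0,0,0,0.027,0],[0,0,0,0.03,0],[0,0,0,0.033,0],[0,0,0,0.036,0]]
  ]
}}

```text
clock: 3.95
position: [0.5386, 0.1387, 0.0145]
ee_rot: [0.501, 0.499, 0.501, -0.499]
contact_force: [-4.8, 3.2, 13.4]
width: 0.0855
```

```bash
cat >> h.py <<'E'
def holder(ylo,yhi):
    p,d=manip.get_image("side");W=cloud("side",d)
    m=(d>0)&(p.max(-1)<75)&(W[...,0]>.43)&(W[...,0]<.65)&(W[...,1]>ylo)&(W[...,1]<yhi)&(W[...,2]>.012)&(W[...,2]<.08)
    return p,W,m
E
python3 - <<'E'
from h import *
to([.537,.165,.014])
for n in("scene","side"):
    p,d=manip.get_image(n);cv2.imwrite(f"pics/{n}3.png",cv2.resize(p[120:330,150:420,::-1],None,fx=2.5,fy=2.5))
p,d,W=wcloud();cv2.imwrite("pics/w3.png",p[:,:,::-1])
E
```

```text
shift [ 0.0005 -0.0015 -0.0263] t 3.95 pos [0.5386 0.1387 0.0145] F [-4.8   3.16 13.4 ] w 0.08545101187226718
tool x [ 0. -0. -1.] y [1.    0.004 0.   ] yaw y 0.24
```

View pics/scene3.png

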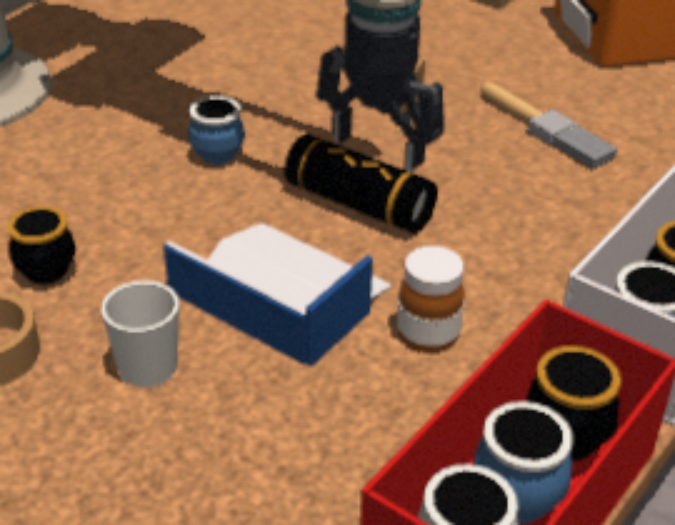

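View pics/w3.png

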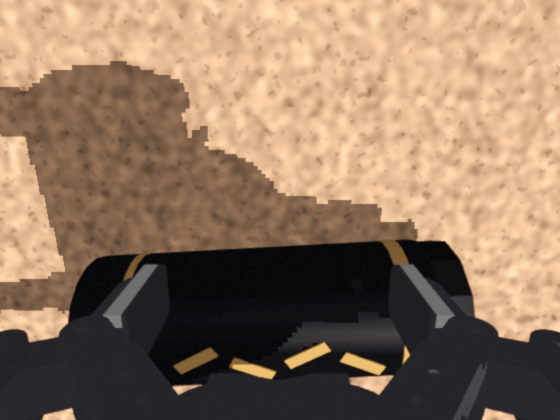

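Run:
```python
from h import *
p,d,W=wcloud()
v,u=np.indices(d.shape)
m=(d>0)&(u>175)&(u<385)&(v>235)&(v<370)&(W[...,2]>.012)&(W[...,2]<.075)
print(axisfit(W[m],g=(.1,0,.03)),m.sum(),W[m].min(0),W[m].max(0))
# fingers: points
for a,b in((100,170),(390,450)):
    m=(d>0)&(u>a)&(u<b)&(v>255)&(v<330)&(d<.2); q=W[m]; print(q.min(0),q.max(0))
n="scene";p,d=manip.get_image(n);W=cloud(n,d)
m=(d>0)&(W[...,0]>.43)&(W[...,0]<.65)&(W[...,1]>.03)&(W[...,1]<.2)&(W[...,2]>.012)&(W[...,2]<.06)
q=W[m];q=q[q[:,1]<.12];print(axisfit(q,g=(.1,0,.03)),len(q))
to([0,0,0])
```

```text
(array([0.11355021, 0.06141236, 0.02954405]), np.float64(3.5142555397455135), array([0.49600693, 0.58226913])) 25707 [0.48940783 0.10333574 0.01559228] [0.58771589 0.14748535 0.06243509]
[ 4.43820546e-01  1.21778562e-01 -3.57821981e-04] [0.49670209 0.15263013 0.1010233 ]
[0.58046439 0.1232946  0.03684592] [0.61067653 0.15294103 0.10047646]
(array([0.11376233, 0.06382188, 0.02746572]), np.float64(3.6517717762654276), array([0.46047956, 0.61954313])) 1119
shift [ 0.0145 -0.5392  0.1363] t 4.2 pos [0.5386 0.1385 0.0146] F [-3.28  1.91 11.36] w 0.08544005160380609
tool x [ 0.    -0.001 -1.   ] y [1.    0.004 0.   ] yaw y 0.24
```

View pics/side3.png

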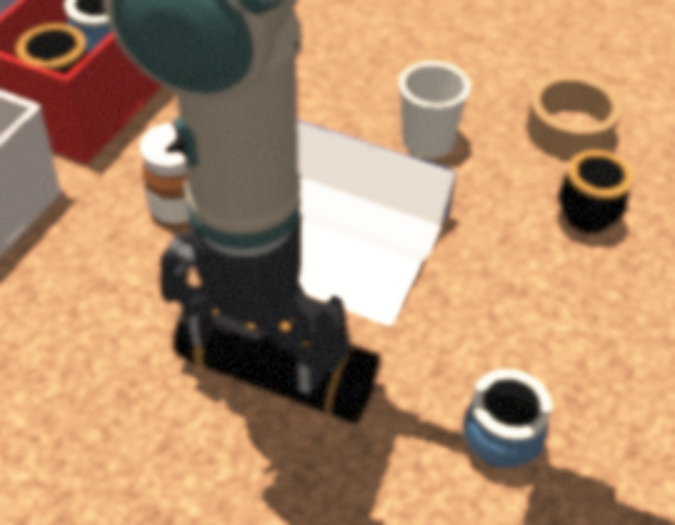

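Run:
```python
from h import *
p,d,W=wcloud()
for v in (262,268,275,285,300,315):
    print(v,[(u,W[v,u].round(3).tolist()) for u in (145,155,163,397,405,415)])
print([W[v,280].round(3).tolist() for v in (230,240,248,260,280,300,340)])
to([0,0,0])
```

```text
262 [(145, [0.48, 0.14, 0.034]), (155, [0.484, 0.14, 0.033]), (163, [0.488, 0.141, 0.034]), (397, [0.588, 0.144, 0.042]), (405, [0.591, 0.145, 0.043]), (415, [0.595, 0.145, 0.042])]
268 [(145, [0.49, 0.15, 0.061]), (155, [0.494, 0.151, 0.061]), (163, [0.496, 0.149, 0.058]), (397, [0.581, 0.151, 0.061]), (405, [0.584, 0.151, 0.061]), (415, [0.587, 0.151, 0.062])]
275 [(145, [0.493, 0.151, 0.067]), (155, [0.496, 0.15, 0.066]), (163, [0.496, 0.147, 0.06]), (397, [0.581, 0.149, 0.062]), (405, [0.582, 0.151, 0.067]), (415, [0.585, 0.152, 0.068])]
285 [(145, [0.495, 0.151, 0.074]), (155, [0.496, 0.147, 0.068]), (163, [0.496, 0.143, 0.06]), (397, [0.581, 0.145, 0.062]), (405, [0.581, 0.149, 0.07]), (415, [0.583, 0.151, 0.074])]
300 [(145, [0.496, 0.147, 0.077]), (155, [0.496, 0.142, 0.069]), (163, [0.496, 0.137, 0.06]), (397, [0.581, 0.14, 0.064]), (405, [0.581, 0.144, 0.072]), (415, [0.581, 0.15, 0.081])]
315 [(145, [0.496, 0.143, 0.08]), (155, [0.496, 0.137, 0.07]), (163, [0.496, 0.132, 0.063]), (397, [0.581, 0.135, 0.067]), (405, [0.581, 0.139, 0.073]), (415, [0.581, 0.145, 0.082])]
[[0.539, 0.144, 0.0], [0.539, 0.138, 0.0], [0.539, 0.143, 0.025], [0.539, 0.143, 0.037], [0.539, 0.138, 0.046], [0.539, 0.133, 0.053], [0.539, 0.12, 0.06]]
shift [ 0.0145 -0.5392  0.1363] t 4.25 pos [0.5386 0.1386 0.0146] F [-2.98  2.82 11.39] w 0.08597277875560984
tool x [ 0.    -0.001 -1.   ] y [1.    0.004 0.   ] yaw y 0.24
```

Run:
```python
from h import *
p,d=manip.get_image("scene");W=cloud("scene",d)
for u in (311,314,317):
    print(u,[(v,(W[v,u]*1000).round().tolist()) for v in range(160,194,3)])
for u in (285,287):
    print(u,[(v,(W[v,u]*1000).round().tolist()) for v in range(150,182,3)])
p,d=manip.get_image("side");W=cloud("side",d)
m=(d>0)&(W[...,0]>.4)&(W[...,0]<.68)&(W[...,1]>.08)&(W[...,1]<.25)&(W[...,2]>.05)&(W[...,2]<.15)
for u in (227,229,270,272,274): print(u,[(v,(W[v,u]*1000).round().tolist()) for v in range(240,280,3)])
```

```text
311 [(160, [576.0, 132.0, 136.0]), (163, [469.0, 298.0, 9.0]), (166, [578.0, 131.0, 119.0]), (169, [584.0, 123.0, 117.0]), (172, [581.0, 128.0, 104.0]), (175, [496.0, 260.0, -5.0]), (178, [507.0, 244.0, -3.0]), (181, [518.0, 229.0, -2.0]), (184, [526.0, 217.0, -2.0]), (187, [585.0, 126.0, 60.0]), (190, [592.0, 116.0, 59.0]), (193, [597.0, 110.0, 55.0])]
314 [(160, [571.0, 154.0, 123.0]), (163, [574.0, 150.0, 118.0]), (166, [584.0, 137.0, 119.0]), (169, [487.0, 289.0, -1.0]), (172, [591.0, 127.0, 108.0]), (175, [591.0, 127.0, 99.0]), (178, [589.0, 132.0, 87.0]), (181, [591.0, 129.0, 80.0]), (184, [590.0, 132.0, 68.0]), (187, [590.0, 133.0, 59.0]), (190, [596.0, 124.0, 57.0]), (193, [604.0, 113.0, 56.0])]
317 [(160, [592.0, 136.0, 140.0]), (163, [579.0, 157.0, 117.0]), (166, [584.0, 151.0, 112.0]), (169, [587.0, 146.0, 106.0]), (172, [593.0, 139.0, 103.0]), (175, [596.0, 134.0, 98.0]), (178, [594.0, 138.0, 86.0]), (181, [596.0, 136.0, 78.0]), (184, [598.0, 134.0, 71.0]), (187, [546.0, 219.0, -5.0]), (190, [558.0, 201.0, -1.0]), (193, [608.0, 122.0, 53.0])]
285 [(150, [481.0, 148.0, 124
[... 2000 characters left out ...]
, 136.0, 116.0]), (255, [512.0, 107.0, 61.0]), (258, [509.0, 114.0, 62.0]), (261, [489.0, 151.0, 111.0]), (264, [489.0, 151.0, 102.0]), (267, [490.0, 150.0, 91.0]), (270, [490.0, 150.0, 81.0]), (273, [490.0, 150.0, 72.0]), (276, [490.0, 150.0, 62.0]), (279, [495.0, 140.0, 33.0])]
274 [(240, [491.0, 139.0, 158.0]), (243, [489.0, 143.0, 155.0]), (246, [489.0, 143.0, 146.0]), (249, [495.0, 131.0, 120.0]), (252, [495.0, 131.0, 111.0]), (255, [495.0, 131.0, 101.0]), (258, [491.0, 139.0, 105.0]), (261, [487.0, 147.0, 108.0]), (264, [486.0, 150.0, 104.0]), (267, [484.0, 153.0, 99.0]), (270, [488.0, 145.0, 77.0]), (273, [487.0, 147.0, 69.0]), (276, [492.0, 138.0, 44.0]), (279, [490.0, 141.0, 38.0])]
```

All three cameras agree that the open fingertips are at z≈0.060 while the reported TCP is at 0.0146. They sit about 45 mm above the TCP, not the 13 mm stated, so they are pressing on top of the holder. I'll lift, back off, and come down lower using the measured tip offset.

Emit:
{"fn": "play_rows", "kwargs": {
  "plan": [
    [[0,-0.005,0,0,0],[0,-0.01,0,0,0],[0,-0.015,0,0,0],[0,-0.015,0,-0.01,0],[0,-0.015,0,-0.02,0],[0,-0.015,0,-0.03,0],[0,-0.015,0,-0.04,0],[0,-0.01,0,-0.043,0],[0,0.0,0,-0.043,0],[0,0.01,0,-0.043,0],[0,0.018,0,-0.043,0],[0,0.018,0,-0.043,0]]
  ]
}}

```text
clock: 5.55
position: [0.537, 0.1809, -0.0053]
ee_rot: [0.501, 0.498, 0.501, -0.5]
contact_force: [-0.5, 0.2, 0.6]
width: 0.0853
```

```bash
cat >> h.py <<'E'
def wh(umin=175,umax=385):
    p,d,W=wcloud();v,u=np.indices(d.shape)
    m=(d>0)&(u>umin)&(u<umax)&(W[...,2]>.015)&(W[...,2]<.085)&(p.max(-1)<90)&(v<370)
    if m.sum()>200:
        m2=m; q=W[m2]; print("holder",axisfit(q,g=(np.median(q[:,1]),0,.03)),len(q))
    m=(d>0)&(d<.22)&(((u>140)&(u<170))|((u>390)&(u<420)))&(v>264)&(v<300)
    print("tip zmin",np.percentile(W[m][:,2],3))
    return p,W
E
python3 - <<'E'
from h import *
to([.5365,.16,-.022]);p,W=wh();cv2.imwrite("pics/w4.png",p[:,:,::-1])
E
```

```text
shift [ 0.0167 -0.0005  0.0209] t 5.55 pos [ 0.537   0.1809 -0.0053] F [-0.47  0.23  0.63] w 0.08528923591049582
tool x [-0.003 -0.002 -1.   ] y [ 1.     0.004 -0.003] yaw y 0.22
holder (array([0.11326052, 0.06300067, 0.02988309]), np.float64(3.604908247221006), array([0.49196403, 0.58356891])) 4384
tip zmin -0.0004083796039469574
```

View pics/w4.png

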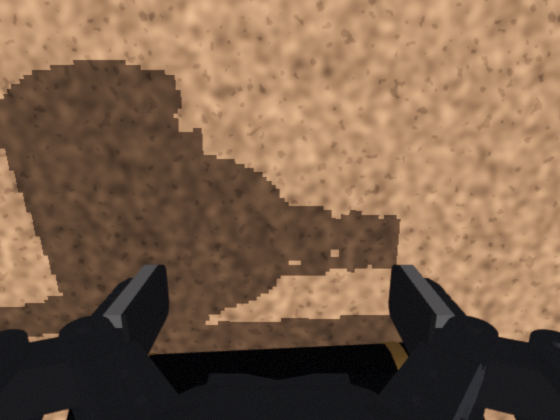

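The wrist view shows the holder ahead at row 350 and below, with clear bench between the tips. I'll go down and push.

Emit:
{"fn": "play_rows", "kwargs": {
  "plan": [
    [[0,0.008,0,0,0],[0,0.015,0,0.002,0],[0,0.018,0,0.006,0],[0,0.018,0,0.01,0],[0,0.018,0,0.013,0],[0,0.018,0,0.016,0],[0,0.018,0,0.019,0],[0,0.018,0,0.022,0],[0,0.018,0,0.025,0],[0,0.018,0,0.028,0],[0,0.018,0,0.031,0],[0,0.018,0,0.034,0]]
  ]
}}

```text
clock: 6.8
position: [0.5377, 0.1468, -0.0225]
ee_rot: [0.501, 0.498, 0.501, -0.5]
contact_force: [-0.6, -0.0, 0.0]
width: 0.0856
```

Run:
```python
from h import *
to([.5365,.1,-.022]);p,W=wh()
p,d=manip.get_image("scene");cv2.imwrite("pics/sc5.png",cv2.resize(p[120:330,150:420,::-1],None,fx=2.5,fy=2.5))
```

```text
shift [-0.0004 -0.0014  0.0468] t 6.8 pos [ 0.5377  0.1468 -0.0225] F [-0.57 -0.04  0.02] w 0.08562527503214726
tool x [-0.002 -0.001 -1.   ] y [ 1.     0.004 -0.002] yaw y 0.21
holder (array([0.1040626 , 0.06107884, 0.02973648]), np.float64(3.495217888420518), array([0.50005054, 0.57651655])) 9761
tip zmin -0.000109088711423738
```

View pics/sc5.png

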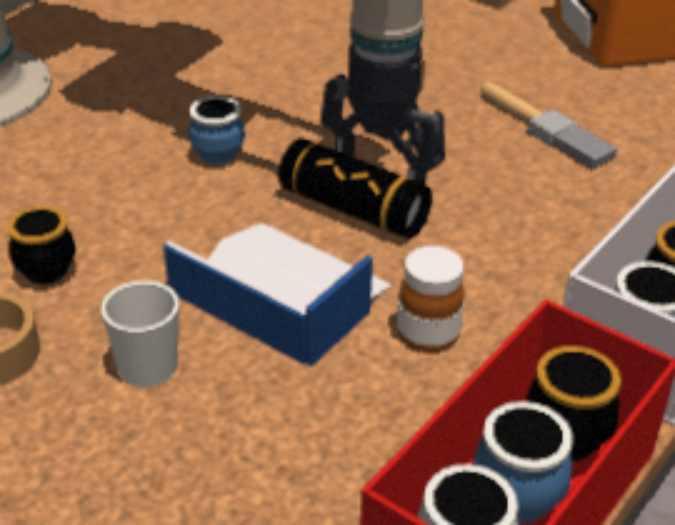

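The holder rolls freely with near-zero force. The gold marks have turned, and the holder is at (355,190) in the crop. Continuing along the bench.

Emit:
{"fn": "play_rows", "kwargs": {
  "plan": [
    [[0,0,0,0.004,0],[0,0,0,0.008,0],[0,0,0,0.012,0],[0,0,0,0.016,0],[0,0,0,0.02,0],[0,0,0,0.024,0],[0,0,0,0.028,0],[0,0,0,0.032,0],[0,0,0,0.036,0],[0,0,0,0.04,0],[0,0,0,0.044,0],[0,0,0,0.048,0]]
  ]
}}

```text
clock: 8.1
position: [0.5379, 0.0983, -0.0225]
ee_rot: [0.501, 0.498, 0.501, -0.5]
contact_force: [-0.1, 0.9, 0.7]
width: 0.0853
```

Run:
```python
from h import *
to([.5365,.1,-.022]);p,W=wh()
p,d=manip.get_image("scene");cv2.imwrite("pics/sc6.png",cv2.resize(p[120:330,150:420,::-1],None,fx=2.5,fy=2.5))
```

```text
shift [-0.0005 -0.0013 -0.0017] t 8.1 pos [ 0.5379  0.0983 -0.0225] F [-0.14  0.88  0.67] w 0.08529851776880362
tool x [-0.002 -0.001 -1.   ] y [ 1.     0.003 -0.002] yaw y 0.19
holder (array([0.05574026, 0.05722849, 0.02971952]), np.float64(3.2753781914142963), array([0.50033758, 0.57660085])) 9775
tip zmin -0.0002766539201253697
```

View pics/sc6.png

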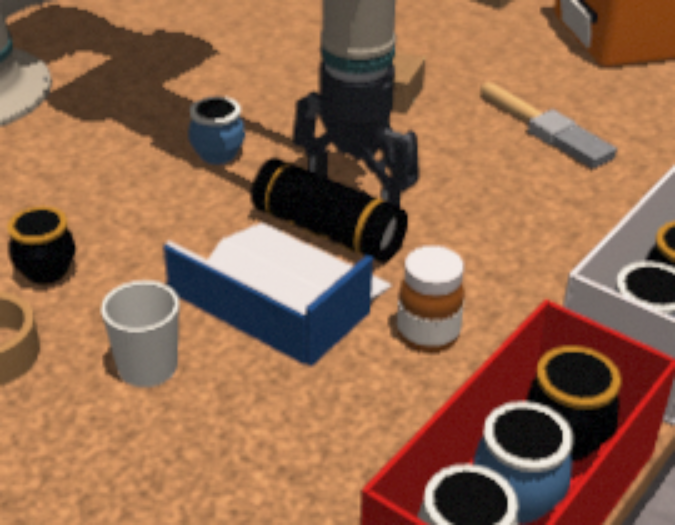

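Emit:
{"fn": "play_rows", "kwargs": {
  "plan": [
    [[0,0,0,0.004,0],[0,0,0,0.008,0],[0,0,0,0.012,0],[0,0,0,0.016,0],[0,0,0,0.02,0],[0,0,0,0.024,0],[0,0,0,0.028,0],[0,-0.001,0,0.032,0],[0,-0.002,0,0.036,0],[0,-0.003,0,0.04,0],[0,-0.004,0,0.044,0],[0,-0.005,0,0.048,0]]
  ]
}}

```text
clock: 9.4
position: [0.5382, 0.0505, -0.017]
ee_rot: [0.5, 0.499, 0.501, -0.5]
contact_force: [-0.1, 4.8, 2.3]
width: 0.0856
```

Run:
```python
from h import *
to([.5365,.0,-.016]);p,W=wh()
p,d=manip.get_image("scene");cv2.imwrite("pics/sc7.png",cv2.resize(p[120:330,150:420,::-1],None,fx=2.5,fy=2.5))
```

```text
shift [-0.0009 -0.0018  0.0505] t 9.4 pos [ 0.5382  0.0505 -0.017 ] F [-0.07  4.77  2.3 ] w 0.08557172253727319
tool x [-0.002 -0.001 -1.   ] y [ 1.     0.002 -0.002] yaw y 0.14
holder (array([0.01080526, 0.00425817, 0.03398512]), np.float64(0.24397356834146186), array([0.50074477, 0.57703965])) 11448
tip zmin -0.0002718016876459418
```

View pics/sc7.png

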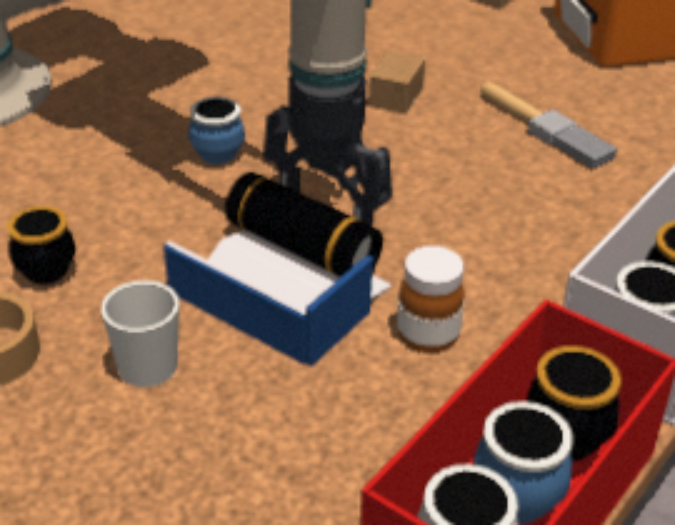

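The holder is now square (0.2°) and on the ramp, at (305,220) in the crop. Continuing up.

Emit:
{"fn": "play_rows", "kwargs": {
  "plan": [
    [[0,0,0,0.0035,0],[0,0,0,0.007,0],[0,-0.001,0,0.0105,0],[0,-0.001,0,0.014,0],[0,-0.001,0,0.0175,0],[0,-0.002,0,0.021,0],[0,-0.002,0,0.0245,0],[0,-0.002,0,0.028,0],[0,-0.003,0,0.031,0],[0,-0.003,0,0.034,0],[0,-0.003,0,0.037,0],[0,-0.003,0,0.04,0]]
  ]
}}

```text
clock: 10.7
position: [0.5382, 0.0094, -0.0141]
ee_rot: [0.501, 0.498, 0.501, -0.5]
contact_force: [-0.2, 5.4, 2.7]
width: 0.0851
```

Run:
```python
from h import *
to([.5365,.0,-.014]);p,W=wh()
```

```text
shift [-0.     -0.0018  0.0093] t 10.7 pos [ 0.5382  0.0094 -0.0141] F [-0.21  5.43  2.73] w 0.08511014876406825
tool x [-0.002 -0.002 -1.   ] y [ 1.     0.003 -0.002] yaw y 0.14
holder (array([0.02843263, 0.00245971, 0.04520757]), np.float64(0.14093060242939662), array([0.50232259, 0.57565897])) 9152
tip zmin 0.004272615466796464
```

Emit:
{"fn": "play_rows", "kwargs": {
  "plan": [
    [[0,0,0,0.002,0],[0,0,0,0.004,0],[0,0,0,0.006,0],[0,0,0,0.008,0],[0,0,0,0.0095,0],[0,0,0,0.011,0],[0,0,0,0.0125,0],[0,0,0,0.014,0]]
  ]
}}

```text
clock: 11.55
position: [0.5383, -0.0056, -0.0141]
ee_rot: [0.501, 0.498, 0.5, -0.501]
contact_force: [-0.1, -0.1, 0.3]
width: 0.0855
```

Run:
```python
from h import *
to([.5365,.0,-.014]);p,W=wh()
p,d=manip.get_image("scene");cv2.imwrite("pics/sc8.png",cv2.resize(p[120:330,150:420,::-1],None,fx=2.5,fy=2.5))
```

```text
shift [-0.0002 -0.0017 -0.0056] t 11.55 pos [ 0.5383 -0.0056 -0.0141] F [-0.05 -0.07  0.32] w 0.0855223162279014
tool x [-0.002 -0.003 -1.   ] y [ 1.     0.003 -0.002] yaw y 0.17
holder (array([-0.06269117,  0.01500089,  0.03746677]), np.float64(0.8594231486839047), array([0.49744057, 0.58055665])) 3868
tip zmin 0.007781688338422463
```

View pics/sc8.png

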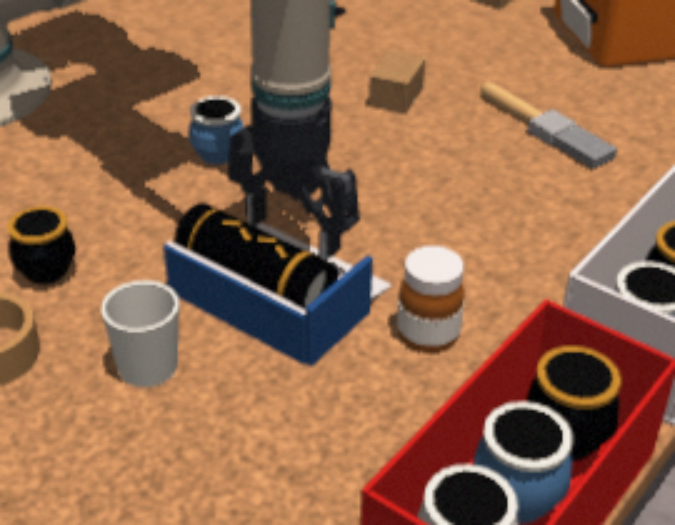

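The holder has dropped into the V, at (255,255) in the crop. I'll retreat upward, close the fingers and move to a point above the foot end's outer side.

Emit:
{"fn": "play_rows", "kwargs": {
  "plan": [
    [[0,0,0,-0.012,0],[0,-0.01,0,-0.024,0],[0,-0.04,0,-0.03,0],[0,-0.08,0,-0.03,0],[0,-0.11,0,-0.03,0],[1,-0.13,-0.02,-0.03,0],[1,-0.13,-0.06,-0.02,0],[1,-0.13,-0.1,0.0,0],[1,-0.13,-0.13,0.03,0],[1,-0.13,-0.14,0.05,0],[1,-0.13,-0.14,0.058,0],[1,-0.13,-0.14,0.058,0]]
  ]
}}

```text
clock: 12.85
position: [0.3997, -0.0638, 0.1171]
ee_rot: [0.501, 0.499, 0.499, -0.5]
contact_force: [-0.1, 0.2, 0.7]
width: 0.0003
```

Run:
```python
from h import *
to([.41,-.064,-.01])
p,d,W=wcloud();cv2.imwrite("pics/w9.png",p[:,:,::-1]);np.savez("w9.npz",p=p,d=d,W=W)
for n in("scene","side"):
    p,d=manip.get_image(n);W=cloud(n,d)
    np.savez(n+"9.npz",p=p,d=d)
    m=(d>0)&(p.max(-1)<80)&(W[...,0]>.43)&(W[...,0]<.66)&(W[...,1]>-.11)&(W[...,1]<-.02)&(W[...,2]>.03)&(W[...,2]<.08)
    print(n,axisfit(W[m],g=(-.064,0,.037)),m.sum())
    cv2.imwrite(f"pics/{n}9.png",cv2.resize(p[120:330,150:420,::-1],None,fx=2.5,fy=2.5))
```

```text
shift [ 0.1271  0.0102 -0.0002] t 12.85 pos [ 0.3997 -0.0638  0.1171] F [-0.09  0.19  0.68] w 0.00033101129549204807
tool x [ 0.001 -0.003 -1.   ] y [1.    0.001 0.001] yaw y 0.09
scene (array([-0.06479738,  0.00401767,  0.03357905]), np.float64(0.23019412301594316), array([0.46390216, 0.65583521])) 1263
side (array([-0.06527628,  0.02186196,  0.0365174 ]), np.float64(1.252398683612219), array([0.4603825 , 0.64711693])) 1513
```

View pics/w9.png

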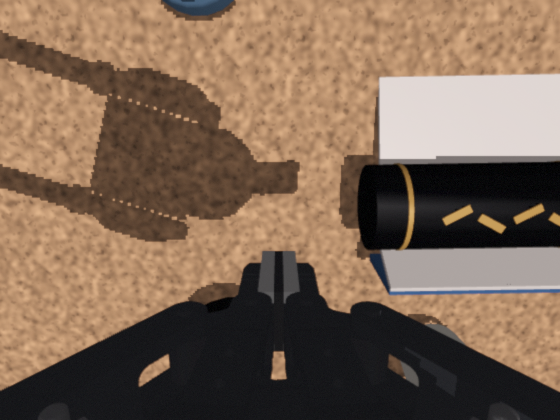

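View pics/side9.png

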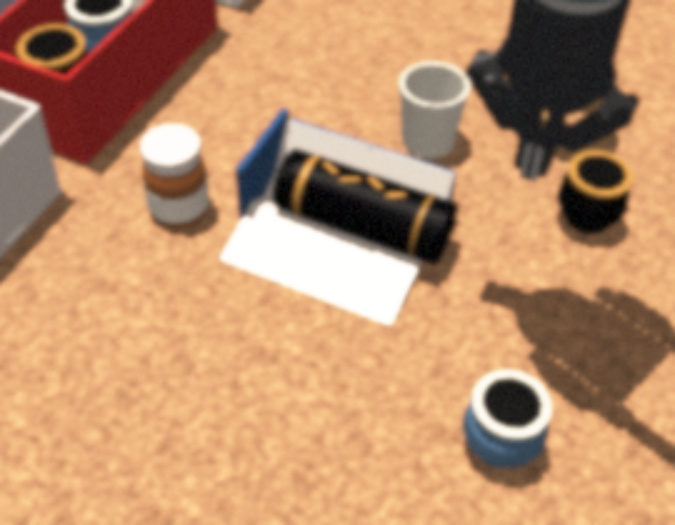

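View pics/scene9.png

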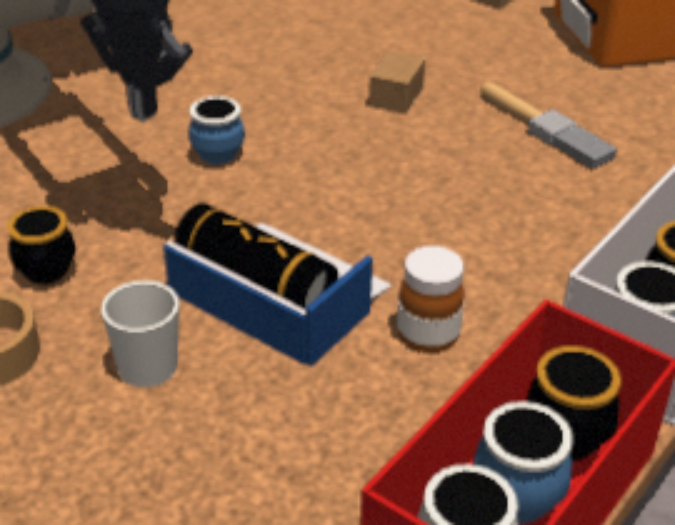

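All three views show the holder lying down in the V, with its rim short of the stop: foot at (370,205) in the wrist view, stop at (262,165) in the side crop. I'll measure the shut fingertip and the gaps.

Run:
```python
from h import *
z=np.load("w9.npz");W=z["W"];p=z["p"]
for v in (250,253,256,262,270): print(v,[(u,(W[v,u]*1000).round().tolist()) for u in (248,262,280,296,312)])
# foot end / top line from wrist
for v in (185,205,225): 
    print(v,[(u,(W[v,u]*1000).round().tolist()) for u in (356,360,364,370,376,384)])
print((W[100,376:384]*1000).round(),"cradle open edge")
for n in("side","scene"):
    z=np.load(n+"9.npz");p=z["p"];V=cloud(n,z["d"])
    m=(np.abs(V[...,1]+.065)<.012)&(V[...,2]>.045)&(V[...,2]<.08)&(V[...,0]>.4)&(V[...,0]<.7)
    q=V[m];bl=p[m][:,2].astype(int)-p[m][:,0]
    print(n,"stop blue x",np.percentile(q[bl>25,0],[1,50,99]) if (bl>25).any() else 0,"holder x",np.percentile(q[(bl<15)&(q[:,0]<.64),0],[1,99]))
```

```text
250 [(248, [375.0, -114.0, -1.0]), (262, [386.0, -114.0, 0.0]), (280, [401.0, -114.0, -2.0]), (296, [415.0, -114.0, -1.0]), (312, [428.0, -113.0, 1.0])]
253 [(248, [375.0, -116.0, 0.0]), (262, [393.0, -51.0, 150.0]), (280, [400.0, -51.0, 151.0]), (296, [415.0, -117.0, -2.0]), (312, [428.0, -116.0, 1.0])]
256 [(248, [374.0, -119.0, -1.0]), (262, [393.0, -51.0, 153.0]), (280, [400.0, -51.0, 154.0]), (296, [415.0, -119.0, 0.0]), (312, [428.0, -119.0, 0.0])]
262 [(248, [374.0, -124.0, 0.0]), (262, [394.0, -51.0, 159.0]), (280, [400.0, -51.0, 159.0]), (296, [406.0, -51.0, 159.0]), (312, [428.0, -124.0, -0.0])]
270 [(248, [388.0, -55.0, 158.0]), (262, [394.0, -51.0, 166.0]), (280, [400.0, -51.0, 166.0]), (296, [406.0, -51.0, 165.0]), (312, [412.0, -55.0, 157.0])]
185 [(356, [461.0, -58.0, -1.0]), (360, [461.0, -55.0, 16.0]), (364, [460.0, -52.0, 29.0]), (370, [460.0, -48.0, 46.0]), (376, [461.0, -45.0, 56.0]), (384, [466.0, -45.0, 58.0])]
205 [(356, [462.0, -75.0, -2.0]), (360, [461.0, -69.0, 19.0]), (364, [461.0, -65.0, 32.0]), (370, [461.0, -61.0, 49.0]), (376, [460.0, -56.0, 64.0]), (384, [465.0, -56.0, 65.0])]
225 [(356, [463.0, -91.0, 1.0]), (360, [461.0, -84.0, 22.0]), (364, [461.0, -80.0, 34.0]), (370, [461.0, -74.0, 52.0]), (376, [461.0, -69.0, 65.0]), (384, [466.0, -69.0, 65.0])]
[[472.   6.  -2.]
 [473.   6.  -1.]
 [473.   6.  -0.]
 [473.   6.   3.]
 [473.   6.   5.]
 [475.   6.   4.]
 [476.   6.   3.]
 [476.   6.   4.]] cradle open edge
side stop blue x [0.64386742 0.64517042 0.64971946] holder x [0.46079735 0.61889443]
scene stop blue x [0.64774244 0.65387554 0.65554817] holder x [0.46382912 0.62277786]
```

The tip is 33 mm above the TCP when shut. The foot is at x=0.461 and should end near 0.484. I'll descend at x≈0.40 and approach.

Emit:
{"fn": "play_rows", "kwargs": {
  "plan": [
    [[1,0.03,0,0,0],[1,0.065,0,0,0],[1,0.1,0,0,0],[1,0.118,0,0.001,0],[1,0.126,0,0.001,0],[1,0.128,0,0.001,0],[1,0.128,0.008,0.001,0],[1,0.128,0.016,0.001,0],[1,0.128,0.024,0.001,0],[1,0.128,0.03,0.001,0],[1,0.128,0.034,0.001,0],[1,0.128,0.036,0.001,0]]
  ]
}}

```text
clock: 14.2
position: [0.4335, -0.0642, -0.0108]
ee_rot: [0.5, 0.497, 0.502, -0.501]
contact_force: [-8.6, -3.0, 11.2]
width: -0.0001
```

```bash
cat >> h.py <<'E'
def foot():
    p,d=manip.get_image("side");V=cloud("side",d)
    m=(np.abs(V[...,1]+.065)<.012)&(V[...,2]>.058)&(V[...,2]<.075)&(V[...,0]>.44)&(V[...,0]<.66)
    q=V[m];bl=p[m][:,2].astype(int)-p[m][:,0]
    h=q[(bl<15)&(q[:,0]<.64)];print("stop",np.median(q[bl>25,0]),"holder x",np.percentile(h[:,0],[1,99]));return p
E
python3 - <<'E'
from h import *
to([.447,-.065,-.011]);p=foot()
cv2.imwrite("pics/s10.png",cv2.resize(p[120:330,150:420,::-1],None,fx=2.5,fy=2.5))
E
```

```text
shift [0.0001 0.0135 0.0008] t 14.2 pos [ 0.4335 -0.0642 -0.0108] F [-8.62 -3.03 11.17] w -5.981948263441541e-05
tool x [-0.005 -0.003 -1.   ] y [ 1.     0.004 -0.005] yaw y 0.24
stop 0.6454280817423291 holder x [0.45170059 0.62481866]
```

View pics/s10.png

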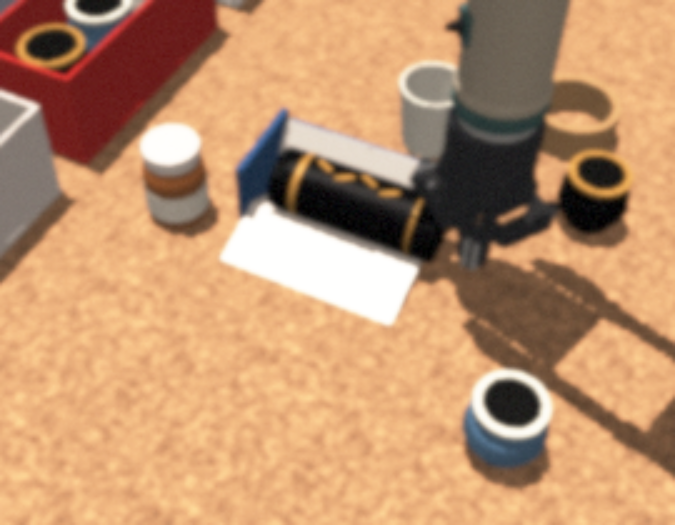

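The wide linkage, not the fingertip, touched the foot's top edge at about 9 N, and the holder moved about 6 mm. I'll back off, rise and turn 90° so that only the slim finger side faces the foot.

Emit:
{"fn": "play_rows", "kwargs": {
  "plan": [
    [[1,0,-0.01,0,0],[1,0,-0.025,0,0],[1,-0.01,-0.04,0,0],[1,-0.04,-0.045,0,0],[1,-0.07,-0.045,0,0],[1,-0.09,-0.045,0,0]]
  ]
}}

```text
clock: 14.85
position: [0.3898, -0.0643, 0.0813]
ee_rot: [0.501, 0.498, 0.501, -0.5]
contact_force: [-0.3, 0.1, -0.5]
width: 0.0004
```

Run:
```python
from h import *
to([.4,-.065,.09]);print(manip.get_state()["qpos"].round(2));p=foot()
```

```text
shift [-0.0087  0.0102  0.0007] t 14.85 pos [ 0.3898 -0.0643  0.0813] F [-0.3   0.07 -0.48] w 0.00038775472758440286
tool x [-0.002 -0.004 -1.   ] y [ 1.     0.004 -0.002] yaw y 0.23
[-0.34  0.12  2.05 -0.01  0.97 -0.34]
stop 0.6455871195314463 holder x [0.46672176 0.62414589]
```

Emit:
{"fn": "play_rows", "kwargs": {
  "plan": [
    [[1,0,0,0,-8],[1,0,0,0,-16],[1,0,0,0,-24],[1,0,0,0,-32],[1,0,0,0,-40],[1,0,0,0,-48],[1,0,0,0,-56],[1,0,0,0,-64],[1,0,0,0,-72],[1,0,0,0,-80],[1,0,0,0,-87],[1,0,0,0,-90]]
  ]
}}

```text
clock: 16.1
position: [0.3917, -0.0649, 0.0833]
ee_rot: [0.708, -0.004, 0.706, 0.001]
contact_force: [0.3, -0.6, 0.2]
width: 0.0001
```

Run:
```python
from h import *
to([.435,-.065,.002]);print(manip.get_state()["qpos"].round(2))
p,d,W=wcloud();cv2.imwrite("pics/w11.png",p[:,:,::-1])
for v in (248,252,256,262,270,285,300): print(v,[(u,(W[v,u]*1000).round().tolist()) for u in (262,280,296)])
v,u=np.indices(d.shape);m=(d>0)&(W[...,2]>.105)&(W[...,2]<.2);q=W[m]
for z in np.arange(.11,.2,.01):
    s=q[np.abs(q[:,2]-z)<.005]
    if len(s):print(z.round(3),s.min(0).round(3),s.max(0).round(3))
```

```text
shift [ 0.0815 -0.      0.043 ] t 16.1 pos [ 0.3917 -0.0649  0.0833] F [ 0.3  -0.57  0.23] w 5.86829269744195e-05
tool x [ 0.003 -0.005 -1.   ] y [-0.007  1.    -0.005] yaw y 90.42
[-0.34  0.12  2.05 -0.    0.97 -1.91]
248 [(262, [427.0, -76.0, -1.0]), (280, [427.0, -62.0, -0.0]), (296, [427.0, -51.0, -1.0])]
252 [(262, [381.0, -70.0, 115.0]), (280, [381.0, -63.0, 116.0]), (296, [430.0, -51.0, -1.0])]
256 [(262, [381.0, -70.0, 120.0]), (280, [381.0, -63.0, 119.0]), (296, [433.0, -51.0, -1.0])]
262 [(262, [380.0, -69.0, 125.0]), (280, [380.0, -63.0, 125.0]), (296, [381.0, -57.0, 124.0])]
270 [(262, [381.0, -69.0, 131.0]), (280, [380.0, -63.0, 132.0]), (296, [380.0, -57.0, 132.0])]
285 [(262, [381.0, -68.0, 143.0]), (280, [380.0, -63.0, 144.0]), (296, [381.0, -57.0, 142.0])]
300 [(262, [380.0, -68.0, 154.0]), (280, [322.0, -63.0, 252.0]), (296, [379.0, -58.0, 154.0])]
0.11 [ 0.38  -0.07   0.113] [ 0.381 -0.057  0.115]
0.12 [ 0.38  -0.077  0.115] [ 0.385 -0.05   0.125]
0.13 [ 0.38  -0.077  0.125] [ 0.386 -0.049  0.135]
0.14 [ 0.38  -0.077  0.135] [ 0.385 -0.049  0.145]
0.15 [ 0.377 -0.09   0.145] [ 0.403 -0.036  0.155]
0.16 [ 0.377 -0.101  0.155] [ 0.404 -0.025  0.165]
0.17 [ 0.374 -0.108  0.165] [ 0.401 -0.017  0.175]
0.18 [ 0.373 -0.116  0.175] [ 0.4   -0.009  0.185]
0.19 [ 0.373 -0.12   0.185] [ 0.392 -0.005  0.195]
```

View pics/w11.png

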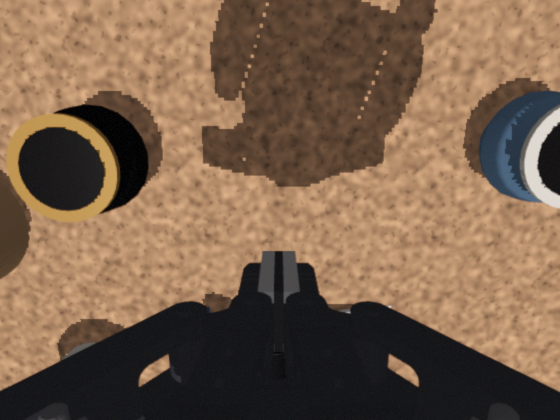

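The pad now faces the foot; the linkage begins about 32 mm above the tip. I'll lower the tip to about z=0.041 (TCP 0.009) and approach until just before contact at TCP x≈0.456.

Emit:
{"fn": "play_rows", "kwargs": {
  "plan": [
    [[1,0.025,0,0,0],[1,0.05,0,0.003,0],[1,0.065,0,0.01,0],[1,0.072,0,0.02,0],[1,0.074,0,0.03,0],[1,0.074,0,0.04,0],[1,0.074,0,0.048,0],[1,0.074,0,0.053,0],[1,0.074,0,0.056,0],[1,0.074,0,0.058,0],[1,0.074,0,0.06,0],[1,0.074,0,0.062,0]]
  ]
}}

```text
clock: 17.35
position: [0.4538, -0.0647, 0.0096]
ee_rot: [0.708, -0.005, 0.706, 0.001]
contact_force: [0.2, 0.2, 0.4]
width: -0.0004
```

Run:
```python
from h import *
to([.473,-.065,.009]);p=foot()
cv2.imwrite("pics/s12.png",cv2.resize(p[120:330,150:420,::-1],None,fx=2.5,fy=2.5))
```

```text
shift [ 0.0006 -0.0004  0.0192] t 17.35 pos [ 0.4538 -0.0647  0.0096] F [0.16 0.16 0.37] w -0.0004492930923906051
tool x [ 0.003 -0.005 -1.   ] y [-0.008  1.    -0.005] yaw y 90.44
stop 0.6458252478753893 holder x [0.44277179 0.62410751]
```

View pics/s12.png

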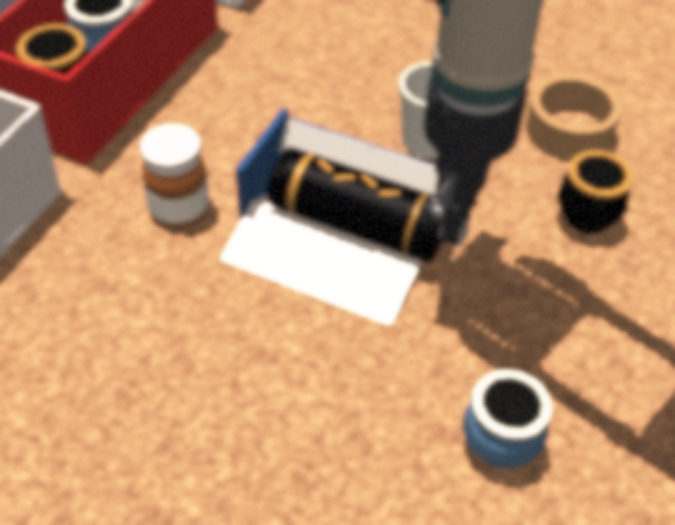

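The finger is at (452,225), just behind the foot face, with no contact yet. Pushing slowly at 10–15 mm/s.

Emit:
{"fn": "play_rows", "kwargs": {
  "plan": [
    [[1,0,0,0.0015,0],[1,0,0,0.003,0],[1,0,0,0.0045,0],[1,0,0,0.006,0],[1,0,0,0.0075,0],[1,0,0,0.009,0],[1,0,0,0.01,0],[1,0,0,0.011,0],[1,0,0,0.012,0],[1,0,0,0.013,0]]
  ]
}}

```text
clock: 18.4
position: [0.4674, -0.0647, 0.0096]
ee_rot: [0.708, -0.005, 0.706, 0.001]
contact_force: [-2.3, 0.0, -0.8]
width: 0.0002
```

Run:
```python
from h import *
to([.473,-.065,.009]);p=foot()
```

```text
shift [ 0.0007 -0.0003  0.0056] t 18.4 pos [ 0.4674 -0.0647  0.0096] F [-2.34  0.01 -0.85] w 0.00019175892809952891
tool x [ 0.003 -0.005 -1.   ] y [-0.008  1.    -0.005] yaw y 90.43
stop 0.6453144501894491 holder x [0.45656876 0.63591097]
```

Emit:
{"fn": "play_rows", "kwargs": {
  "plan": [
    [[1,0,0,0.0007,0],[1,0,0,0.0014,0],[1,0,0,0.002,0],[1,0,0,0.0026,0],[1,0,0,0.0032,0],[1,0,0,0.0038,0],[1,0,0,0.0044,0],[1,0,0,0.005,0]]
  ]
}}

```text
clock: 19.25
position: [0.4727, -0.0647, 0.0097]
ee_rot: [0.708, -0.005, 0.706, 0.001]
contact_force: [-2.3, 0.4, -0.5]
width: 0.0
```

Run:
```python
from h import *
to([.473,-.065,.009]);p=foot()
```

```text
shift [ 0.0007 -0.0003  0.0003] t 19.25 pos [ 0.4727 -0.0647  0.0097] F [-2.33  0.38 -0.47] w 9.12837767406264e-06
tool x [ 0.004 -0.005 -1.   ] y [-0.008  1.    -0.005] yaw y 90.43
stop 0.6464779143370065 holder x [0.46185508 0.6377839 ]
```

Emit:
{"fn": "play_rows", "kwargs": {
  "plan": [
    [[1,0,0,0.0005,0],[1,0,0,0.001,0],[1,0,0,0.0015,0]]
  ]
}}

```text
clock: 19.6
position: [0.4738, -0.0647, 0.0097]
ee_rot: [0.708, -0.005, 0.706, 0.001]
contact_force: [-4.3, -0.4, 0.5]
width: -0.0004
```

Emit:
{"fn": "play_rows", "kwargs": {
  "plan": [
    [[1,0,0,0.0005,0],[1,0,0,0.001,0],[1,0,0,0.0015,0]]
  ]
}}

```text
clock: 19.9
position: [0.4737, -0.0647, 0.0096]
ee_rot: [0.707, -0.005, 0.707, 0.001]
contact_force: [-8.2, -1.1, 3.4]
width: -0.0
```

The force rose from 2.3 to 8 N while the position stalled at 0.4737, so the rim is on the stop. Retreating.

Emit:
{"fn": "play_rows", "kwargs": {
  "plan": [
    [[1,0,0,-0.003,0],[1,0,0,-0.01,0],[1,0,0,-0.025,0],[1,0,0,-0.05,0],[1,-0.02,0,-0.07,0],[1,-0.06,0,-0.08,0],[1,-0.1,0,-0.08,0],[1,-0.13,0,-0.08,0],[1,-0.14,0,-0.08,0],[1,-0.14,0,-0.08,0]]
  ]
}}

```text
clock: 20.9
position: [0.3953, -0.0651, 0.1511]
ee_rot: [0.709, -0.005, 0.705, 0.0]
contact_force: [0.4, -0.1, -0.9]
width: -0.0002
```

Run:
```python
from h import *
to([.473,-.065,.009]);p=foot()
cv2.imwrite("pics/s13.png",cv2.resize(p[140:260,200:360,::-1],None,fx=5,fy=5))
p,d=manip.get_image("scene");cv2.imwrite("pics/sc13.png",cv2.resize(p[120:330,150:420,::-1],None,fx=2.5,fy=2.5))
W=cloud("scene",d)
for n in("scene","side"):
    p,d=manip.get_image(n);W=cloud(n,d)
    m=(d>0)&(p.max(-1)<70)&(W[...,0]>.48)&(W[...,0]<.63)&(W[...,1]>-.11)&(W[...,1]<-.02)&(W[...,2]>.04)&(W[...,2]<.08)
    print(n,axisfit(W[m],x0=.564,g=(-.064,0,.037)),m.sum())
    z=np.load(n+"0.npz")
    a=(z["d"]>0)&(d>0)
    V=cloud(n,z["d"])
    for nm,c in dict(blue=(.35,.092),black=(.362,-.178),cup=(.535,-.21),jar=(.712,-.014),tape=(.414,-.29),carton=(.437,.328),brush=(.62,.37)).items():
        r=[]
        for X,D in((V,z["d"]),(W,d)):
            k=(D>0)&(np.hypot(X[...,0]-c[0],X[...,1]-c[1])<.06)&(X[...,2]>.012)&(X[...,2]<.1);r.append(np.median(X[k],0) if k.sum()>30 else np.nan)
        print(nm,((r[1]-r[0])*1000).round(1) if np.ndim(r[0]) and np.ndim(r[1]) else r)
```

```text
shift [0.1425 0.0004 0.077 ] t 20.9 pos [ 0.3953 -0.0651  0.1511] F [ 0.45 -0.06 -0.88] w -0.00018460784472653684
tool x [ 0.005 -0.007 -1.   ] y [-0.008  1.    -0.007] yaw y 90.47
stop 0.6463398334719794 holder x [0.48507684 0.63775307]
scene (array([-0.06387698,  0.0160801 ,  0.03414455]), np.float64(0.9212422228250227), array([0.48880802, 0.62966026])) 828
blue [ 0.7 -0.6 -0.4]
black [-0.1  0.1 -1.1]
cup [ 0.3  0.2 -0.9]
jar [-0.5  0.2  0.1]
tape [-0.3  0.1 -0.6]
carton [-0.6  0.1 -0. ]
brush [-0.4  0.1  0. ]
side (array([-0.064724  ,  0.01911626,  0.03674906]), np.float64(1.0951479032233267), array([0.48428789, 0.62911932])) 953
blue [-0.   0.1 -0.1]
black [ 0.2 -0.4  0.3]
cup [ 0.1  0.8 -0.4]
jar [-0.1 -0.4 -0.4]
tape [-20.8   3.7  -0.6]
carton [0.  0.1 0. ]
brush [-0.   0.2 -0. ]
```

View pics/s13.png

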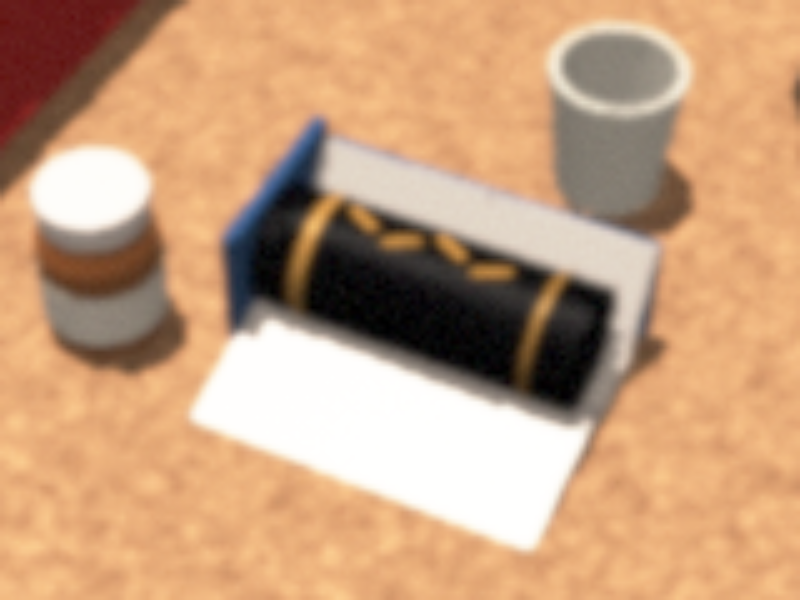

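View pics/sc13.png

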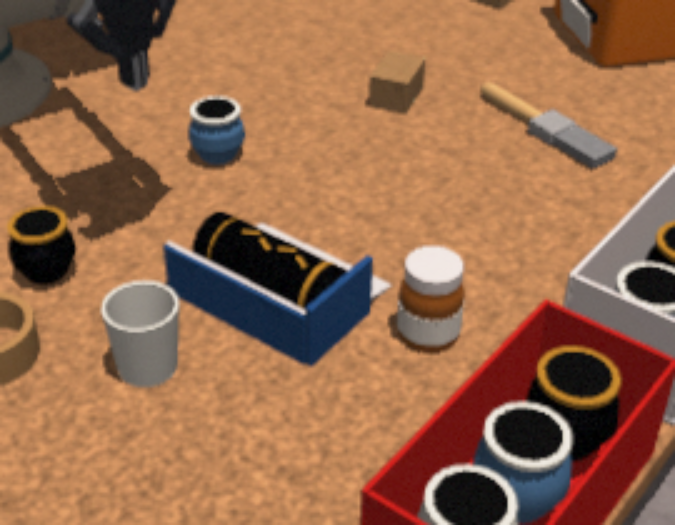

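The rim meets the stop at (250,245) in the side crop, the holder lies in the V, and the bystanders are unmoved. The tape's 21 mm reading in the side view comes from the gripper hiding part of it; the scene view gives 0.3 mm.

```bash
python3 -c "
from rig import manip
s=manip.get_state();print(s['clock'],s['contact_force']);print(manip.sign_off())"
```

```text
21.1 [ 0.12910273 -0.61705104 -0.5544629 ]
the job is handed in; nothing more can be done
None
```

I rolled the holder along the bench with both open fingers, up the ramp and over the lip into the V. Then I pushed its foot end with the shut fingers until the rim met the stop, backed away and handed in at 21.1 s.

**Last checks**
- **Holder:** its axis is at y ≈ -0.064 m, in line with the V, and about 0.037 m high in the side view. Its yaw is about 1° and its foot is at x ≈ 0.485 m, about where contact with the stop puts it. The scene camera read the height 3 mm lower (0.034 m), the same offset it had on the bench.
- **Stop:** the push force rose from 2 to 8 N while the tool stalled at the expected place, and the side view shows the rim on the plate.
- **Robot:** clear of everything, with near-zero contact force.
- **Other things on the bench:** all within about 1 mm of where they started. The tape read 21 mm in the side view, which I put down to the gripper hiding part of it; the scene view gave 0.3 mm.

**What went wrong on the way**
- The fingertips were about 30 mm farther back from the reported TCP than stated. On the first try they pressed on top of the holder (about 13 N) before I backed off and went lower.
- On the first approach to the foot, the gripper's linkage rather than the fingertips touched the foot's top edge. It pressed with about 9 N sideways and 11 N vertically, and moved the holder about 6 mm along the V. I backed off, turned the tool 90° and finished with the fingertips.

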